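Stack a cork sheet and cover on a sprung press and hold them pressed

ROBOT

A 6-joint arm with a two-finger parallel gripper is mounted at the origin on a cart in front of the work surface, level with it; the furniture and walls round the work are solid. World frame = base frame: x ahead of the robot, y to its left, z up, the work surface at z = 0. Lengths are in m, angles in rad, forces in N, time in s.
With the tool pointing down it reaches from about 0.25 to 0.8 m from the base axis. Payload 3.9 kg.
Tool frame: the origin (TCP) lies at the very end of the fingers, on their centre line; the grasp point (between the pads) lies 19 mm behind it; z points along the fingers, y is the line along which they close (so a half turn about z gives the same grasp; the last joint's range is limited). The gripper opens to 85 mm and grips with 20 to 120 N. Pads are 22 mm wide; open, the fingers measure 114 mm over their backs; the gripper's body (76 mm by 85 mm) begins 54 mm behind the grasp point. The pads swing forward as they close: fully open they stand 13 mm farther back than shut.
Start: joints at [-1.21, 0.26, -0.138, 1.173, 0, 1.571], TCP at [0.185, -0.491, 0.231] pointing down, gripper open.
Joint ranges: [-2.78, 2.78], [-0.83, 1.72], [-1.28, 1.37], [-1.9, 2.12], [-1.57, 1.48], [-3.14, 3.14]. Speed limits (rad/s): [2.57, 2.57, 3.14, 3.14, 3.14, 3.14].

INTERFACE

Orientations are given as a unit quaternion [w, x, y, z].
In Python, from plant import arm gives the robot as it stands. The module is installed in compiled form; this text tells all that it offers.
- The arm moves only by the tool apply_moves, never from a script. Its argument "series" is one flat list of numbers, 7 for each row, row after row: the shift along the tool's x, y, z in cm, then the turn, a rotation vector about the tool's x, y, z in units of 6 degrees (1.0 is 6 degrees), then the finger opening in cm, from 0 to 8.54. In form: [x, y, z, ax, ay, az, fingers, x, y, z, ax, ay, az, fingers, ...]. A call has 1 to 8 rows; each row shifts and turns the commanded pose from where the row before left it, along the tool's axes as they then stand; what a row does not reach is not made up. A row lasts 1/12 s, in which the tool goes at most 41.7 mm and 7.16 degrees, less where a joint would pass 70% of its speed; a pose out of reach is approached as far as the arm can. A call with a gripper value outside its range is refused whole. The fingers move at their own pace and stop on an object; "force" is the grip in N (left out, the last holds). Time passes only in rows, so rows that do not move let the fingers close. It gives the time, the measured TCP pose, the force, the opening and the grip force at its end, in the units of the state.
- arm.observe(): the state, without advancing time (a new reading comes with each control period).
- arm.grab_frame(name): name is "scene" or "top" or "wrist"; returns a dict with "pixels" (400x640x3 uint8, red, green, blue), "fx", "fy", "cx", "cy" (pixels), "k1" (the pictures are not rectified: a ray, as slopes to the right and down, at radius r is drawn at 1 + k1 r^2 times it, then the intrinsics apply), "R" (3x3) and "t" (3): a world point X has camera coordinates R X + t; the wrist camera has in their place "hand_eye" (4x4, takes a point from camera to tool coordinates, whose origin is the TCP and whose axes are the flange's). Camera axes: x right, y down, z forward; pixel columns grow to the right and rows downward; lengths in m; the calibration is good to about 2 mm. A picture is of the moment at which its call begins: read the wrist's pose just before it. There is no depth.
- arm.job_done(): hands the job in; it is judged then, once.
Trained networks look in a picture, given as the dict that the camera call returned (one of the last four; its "shot" number tells which), for a name from the list of things; names that differ only in an ending like _2 or _b are one class to them, and where a whole thing is asked for, a point or a joint stands for the part that bears it (a point fixed in the world has none). Each returns a list of dicts, best first, with "score" (0 to 1); they miss things now and then, are a little off and sometimes report something else, mostly with a low value. They report only what shows in the picture. A call takes as long as a camera call. They do not tell look-alikes from the thing itself.
- arm.find_in(label, picture): "xy" ([column, row] in pixels, amid what is visible of it).
- arm.masks_of(label, picture): "pixels" (400x640 bool, what is visible of it) and "xy" ([column, row] in pixels, amid what is visible of it).
- arm.pinpoint(label, picture): "xy" ([column, row] in pixels: a listed point, or the origin of a listed thing).
The state is a dict: "time": time; "joint_pos": joint angles; "joint_velocities": joint speeds; "effort": joint torques, N m; "position": TCP position; "eef_rot": TCP orientation; "contact_force": force on the tool from outside, world axes, zero at the start; "wrist_torque": the same for the moment, N m; "grip_width": finger opening in m; "grasp_force": force on a finger pad.
Only numpy, scipy, OpenCV 4.12 (cv2) and the standard library are available. Lean on these libraries where they do the work, as an engineer would, in place of code of your own. Each camera call takes 0.05 s, during which the arm holds its last target. There are 200 camera calls.

TASK

Build up the wooden foot on the little sprung press: lay the cork sheet square and centred on the dark base block, then stack the cover plate on the cork, square and centred, with its screw holes upward. Then press down on the middle of the cover, between the two pairs of screw holes, until the gauge pointer stands in the green band; do not let it reach the red, and leave the tape, dish and screwdriver where they are. Finish while still holding the cover pressed, steadily in the green and without letting go, so that a colleague can drive the screws.

Things in the scene. Friction and masses are not known exactly. Their poses are not given: they have to be found in the camera images.
- press: Sprung hand press, fixed on the green mat (5 mm thick): grey foot 74 x 176 mm (y = -114 to +62 mm), blue housing 56 x 104 mm, 30 mm high; over it the moving platen with the dark base block. A gauge post 32 mm wide, 80 mm high stands at y = -82 mm, scale facing -x: from the top white, green, yellow, red. Origin: centre of the housing on the mat; z up, y along the base block.
- base_top (a point): Centre of the upper face of the dark wooden base block (48 mm in x by 92 mm in y, 12 mm thick), fixed to an aluminium platen of 52 x 100 x 8 mm under it. Its height is z = 0.0865 m when unloaded (82 mm over the mat) and sinks with the platen; x across, y along the block, z up.
- platen (a joint): How far the platen has been pressed down, in m: 0 unloaded, 0.034 at its stop. Its spring yields from 2 N of load on, 1 mm more per 0.5 N (500 N/m); cork and cover alone do not move it. The black pointer stands in the green band from 0.010 to 0.022 (7 to 13 N of load), yellow to 0.028, then red.
- cork_sheet: Loose cork sheet, the separator, 56 mm in x, 96 mm in y, 8 mm thick, 20 g. Origin: centre of its underside; z up. It starts flat on the wooden desk top. It overhangs the base block by 4 mm at each long side and 2 mm at each end when centred.
- cover: Loose pale wooden cover plate, 56 mm in x, 96 mm in y, 14 mm thick, about 0.08 to 0.17 kg, with four steel-ringed screw holes in its upper face at x = +-16, y = +-38 mm. Origin: centre of its underside; z up. It starts flat on the wooden desk top, holes upward. Either end may go either way round.
- tape_roll: Roll of brown tape lying flat, 96 mm across, 48 mm high; bystander. Origin: centre of its underside.
- dish: Clear shallow round dish, 96 mm across, 15 mm high; bystander. Origin: centre of its underside.
- screwdriver: Screwdriver lying on the mat; bystander. Origin: underside, near its middle.
There are look-alikes about, which are no part of the job. Of the things that look like the cover, the larger one is meant.

How it is judged:
On the way, in this order (a step that is already met when the one before it is completed fails the run):
1. the cork sheet lies square and centred on the base block (horizontal distance between cork_sheet and base_top below 0.01 m and z of cork_sheet in the frame of base_top between -0.003 and 0.003 m and angle between the x axis of cork_sheet and the x axis of base_top, either way round below 0.15 rad and angle between cork_sheet's own z axis and vertical below 0.1 rad), for 0.2 s.
2. the cover lies square and centred on the cork sheet (all of step 1 and horizontal distance between cover and base_top below 0.01 m and z of cover in the frame of base_top between 0.005 and 0.011 m and angle between the x axis of cover and the x axis of base_top, either way round below 0.15 rad and angle between cover's own z axis and vertical below 0.1 rad), for 0.2 s.
At the end, for the whole second after the job is handed in: Still being held: cork on the base block and cover on the cork, each lying flat (within 0.1 rad), centred within 10 mm and square within 0.15 rad; the fingers press on the cover (over 4 N) within 30 mm of its middle; the platen stands still in the green, 10 to 22 mm down (all of step 2 and value of joint platen between 0.01 and 0.022 m and velocity of joint platen between -0.01 and 0.01 m/s and contact force between the fingers and cover above 4 N and horizontal distance between the grasp point and cover below 0.03 m); the arm keeps its last pose, push and grip.
It fails at once if the gauge pointer reached the red (value of joint platen above 0.029 m).
It fails at once if the tape roll was shifted (distance of tape_roll from where it was at the start of the episode above 0.025 m).
It fails at once if the dish was shifted (distance of dish from where it was at the start of the episode above 0.025 m).
It fails at once if the screwdriver was shifted (distance of screwdriver from where it was at the start of the episode above 0.025 m).
It also fails if it takes over 64 s, if anything falls off the work surface, if the arm or the gripper's body presses on something with over 40 N, if the wrist force passes 120 N, or if a joint passes its speed limit or range.

## Working session

There is one attempt and no reset: what is moved stays moved. The work goes in short steps, Python scripts to look and compute and a tool call to move; the robot and the scene stay as the last step left them, time stands still between calls to the robot, and variables do not carry over. Pictures are saved under pics/ and viewed, at most 10 in all, crops included, and the job is handed in when it is done.

Besides the shell and the picture viewer there is one more tool, called as name(argument=value, ...), one argument or row to a line, values as JSON. apply_moves: Moves the arm, as the interface text tells. Its arguments: {"type":"object","properties":{"series":{"type":"array"},"force":{"type":"number"}},"required":["series"]}

```bash
mkdir -p pics; cat > h.py <<'E'
import numpy as np, cv2
from plant import arm
from scipy.spatial.transform import Rotation as Ro
def ray(f,uv,st=None):
    K=np.array([[f['fx'],0,f['cx']],[0,f['fy'],f['cy']],[0,0,1.]])
    p=cv2.undistortPoints(np.array([[uv]],float),K,np.array([f['k1'],0,0,0.]))[0,0]
    d=np.array([p[0],p[1],1.])
    if 'R' in f and f['R'] is not None:
        R=np.array(f['R']);o=-R.T@np.array(f['t']);d=R.T@d
    else:
        q=st['eef_rot'];W=Ro.from_quat([q[1],q[2],q[3],q[0]]).as_matrix();H=np.array(f['hand_eye'])
        o=W@H[:3,3]+np.array(st['position']);d=W@H[:3,:3]@d
    return o,d/np.linalg.norm(d)
def atz(f,uv,z,st=None):
    o,d=ray(f,uv,st);return o+d*(z-o[2])/d[2]
def tri(rays):
    A=0;b=0
    for o,d in rays:
        P=np.eye(3)-np.outer(d,d);A=A+P;b=b+P@o
    return np.linalg.solve(A,b)
def save(f,n): cv2.imwrite('pics/'+n,cv2.cvtColor(f['pixels'],cv2.COLOR_RGB2BGR))
E
python3 - <<'E'
from h import *
s=arm.observe();print(s)
for n in ['scene','top']:
    f=arm.grab_frame(n);save(f,n+'0.png');print(n,f['fx'],f['k1'],-np.array(f['R']).T@f['t'])
    for l in ['base_top','cork_sheet','cover','tape_roll','dish','screwdriver','press']:
        print(l,[(np.round(a['xy'],1).tolist(),round(a['score'],2)) for a in arm.pinpoint(l,f)],[(np.round(a['xy'],1).tolist(),round(a['score'],2),int(a['pixels'].sum())) for a in arm.masks_of(l,f)])
E
```

```text
{'time': 0.0, 'joint_pos': array([-1.21001652e+00,  2.60698618e-01, -1.39346351e-01,  1.17266897e+00,
       -2.62040516e-05,  1.57074579e+00]), 'joint_velocities': array([ 3.34583050e-04, -1.63678990e-03,  1.49497874e-05,  1.38194810e-03,
        1.76194876e-03, -1.10141347e-03]), 'effort': array([-2.94959746e-04, -4.05674207e+01,  2.53923976e+01,  1.87175022e-02,
       -2.60124179e-04,  2.67608389e-07]), 'position': array([ 0.18508826, -0.49059229,  0.23046581]), 'eef_rot': array([-9.40901040e-04,  9.83768826e-01,  1.79437951e-01, -1.84887846e-04]), 'contact_force': array([-0.54832229, -0.15042562,  0.43968511]), 'wrist_torque': array([ 0.00040855, -0.03834683, -0.02314721]), 'grasp_force': 0.0, 'grip_width': 0.08540850283165462}
scene 375.511007023944 -0.009348910134702747 [0.14431347 0.67254094 0.58762557]
base_top [([329.3, 155.2], 0.77)] [([329.5, 158.7], 0.98, 532)]
cork_sheet [([357.4, 246.5], 0.83)] [([357.9, 245.7], 0.86, 772)]
cover [([388.7, 291.1], 0.84), ([306.2, 304.8], 0.77), ([242.9, 252.9], 0.35)] [([304.1, 303.6], 0.76, 1372), ([383.8, 291.8], 0.64, 578)]
tape_rol
[... 248 characters left out ...]
29.6, 173.3], 0.93)] [([326.9, 164.9], 0.97, 1355)]
top 466.9444897711938 -0.025764357554035944 [0.32838458 0.09150585 1.16932894]
base_top [([401.9, 171.9], 0.94), ([261.2, 179.1], 0.67)] [([400.8, 174.5], 0.63, 915)]
cork_sheet [([319.6, 260.8], 0.8)] [([319.4, 261.5], 0.88, 847)]
cover [([281.6, 300.2], 0.78), ([234.8, 252.5], 0.76), ([400.8, 180.0], 0.19)] [([236.7, 252.4], 0.88, 975), ([282.6, 301.6], 0.78, 447)]
tape_roll [([262.1, 182.1], 0.95), ([318.2, 260.7], 0.65)] [([257.4, 166.8], 0.87, 842)]
dish [([335.3, 126.4], 0.85)] [([335.6, 126.7], 0.76, 1075)]
screwdriver [([410.1, 131.1], 0.56)] [([417.1, 113.6], 0.88, 431)]
press [([402.7, 177.5], 0.67)] [([413.5, 180.4], 0.93, 2056)]
```

View pics/top0.png

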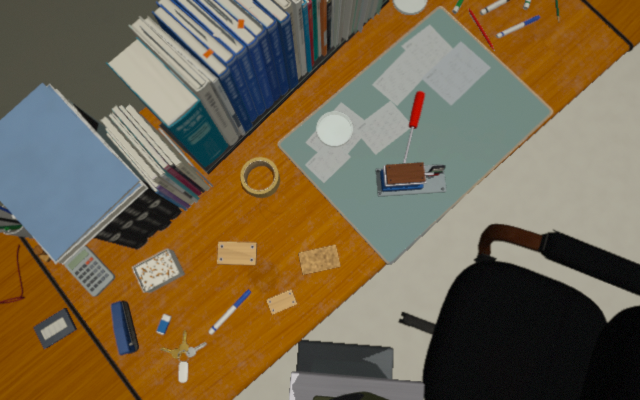

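View pics/scene0.png

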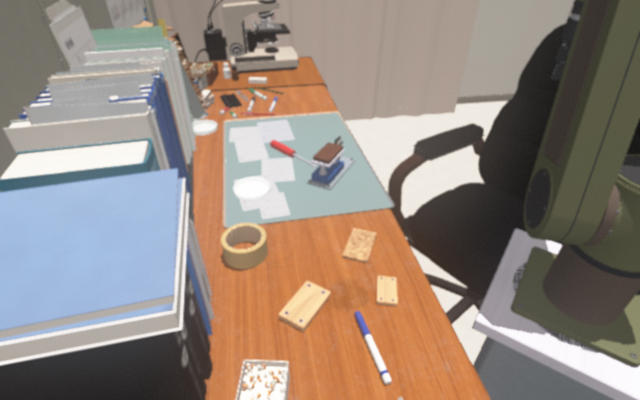

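```bash
python3 - <<'E'
from h import *
t=arm.grab_frame('top');s=arm.grab_frame('scene')
for n,a,b in [('base',(401.9,171.9),(329.3,155.2)),('cork',(319.6,260.8),(357.4,246.5)),('cover',(234.8,252.5),(306.2,304.8)),('small',(281.6,300.2),(388.7,291.1)),('tape',(262.1,182.1),(246.3,254.3)),('dish',(335.3,126.4),(251.9,193.9)),('screwd',(410.1,131.1),(291.2,159.3))]:
    print(n,tri([ray(t,a),ray(s,b)]).round(4), atz(t,a,0).round(3))
print('t view',t['R'])
for l,z in [('base_top',.0865),('cork_sheet',.008),('cover',.014),('press',.0865),('screwdriver',.01),('tape_roll',.048),('dish',.01)]:
  for a in arm.masks_of(l,t)[:2]:
    c=max(cv2.findContours(a['pixels'].astype(np.uint8),0,2)[0],key=cv2.contourArea)
    P=np.array([atz(t,p[0],z)[:2]*1000 for p in c],np.float32)
    print(l,round(a['score'],2),cv2.minAreaRect(P), cv2.boxPoints(cv2.minAreaRect(P)).round().tolist())
E
```

```text
base [ 0.6389 -0.0734  0.0781] [ 0.666 -0.083  0.   ]
cork [ 0.4247  0.1134 -0.0022] [0.421 0.112 0.   ]
cover [0.4217 0.3216 0.0134] [0.426 0.326 0.   ]
small [0.3139 0.1959 0.0046] [0.318 0.198 0.   ]
tape [ 0.614   0.2773 -0.0025] [0.612 0.276 0.   ]
dish [ 0.7775  0.0957 -0.0103] [0.778 0.098 0.   ]
screwd [ 0.7825 -0.0974  0.0024] [ 0.78 -0.1   0.  ]
t view [[ 0.07670656 -0.99703916 -0.00538664]
 [-0.97709492 -0.0740944  -0.1994882 ]
 [ 0.19849843  0.02056531 -0.97988542]]
base_top 0.56 ((637.8960571289062, -75.99830627441406), (51.89535903930664, 99.10633087158203), 7.704438209533691) [[606.0, -30.0], [619.0, -129.0], [670.0, -122.0], [657.0, -23.0]]
cork_sheet 0.8 ((424.578857421875, 114.33119201660156), (55.25297546386719, 95.60587310791016), 16.490968704223633) [[385.0, 152.0], [412.0, 61.0], [465.0, 76.0], [437.0, 168.0]]
cover 0.91 ((314.63385009765625, 197.00982666015625), (38.478885650634766, 67.46653747558594), 26.952917098999023) [[282.0, 218.0], [313.0, 158.0], [347.0, 176.0], [316.0, 236.0]]
cover 0.9 ((423.82080078125, 318.6073303222656), (54.54071044921875, 96.6193
[... 657 characters left out ...]
 ((648.5933227539062, -104.4610595703125), (82.82710266113281, 178.6110076904297), 8.44369888305664) [[595.0, -22.0], [621.0, -199.0], [703.0, -187.0], [676.0, -10.0]]
tape_roll 0.97 ((613.0023193359375, 273.8424072265625), (107.80973052978516, 94.87063598632812), 38.72946548461914) [[541.0, 277.0], [601.0, 203.0], [685.0, 271.0], [625.0, 345.0]]
dish 0.57 ((766.3850708007812, 99.70845031738281), (95.33515167236328, 95.21903991699219), 32.30741882324219) [[701.0, 114.0], [752.0, 34.0], [832.0, 85.0], [781.0, 165.0]]
dish 0.3 ((648.5691528320312, -103.11294555664062), (82.35750579833984, 175.62770080566406), 7.901480197906494) [[596.0, -22.0], [620.0, -196.0], [701.0, -184.0], [677.0, -10.0]]
```

The top view shows the cork at about (320,260), the large cover at (237,252), the small look-alike at (282,301) and the base block at (402,174), with the gauge to its right. Tape, dish and screwdriver are clear of the route. The scene view agrees with this.

```bash
cat >> h.py <<'E'
def plan(xyz,psi,grip,n=None,dec=1):
    s=arm.observe();q=s['eef_rot'];R=Ro.from_quat([q[1],q[2],q[3],q[0]]);p=np.array(s['position'])
    c,k=np.cos(np.radians(psi)),np.sin(np.radians(psi))
    T=Ro.from_matrix(np.array([[-k,c,0],[c,k,0],[0,0,-1]]))
    if abs((R.inv()*T).magnitude())>np.pi/2: T=T*Ro.from_rotvec([0,0,np.pi])
    L=np.linalg.norm(np.array(xyz)-p);A=np.degrees((R.inv()*T).magnitude())
    n=n or int(max(np.ceil(L/.038),np.ceil(A/6.8),1));out=[]
    for i in range(n):
        f=1/(n-i)
        sh=np.round(R.inv().apply((np.array(xyz)-p)*f)*100,dec)
        rv=np.round(np.degrees((R.inv()*T).as_rotvec()*f)/6,2)
        p=p+R.apply(sh/100);R=R*Ro.from_rotvec(np.radians(rv*6));out.append([*sh.tolist(),*rv.tolist(),grip])
    print('rows',n)
    for i in range(0,n,8): print(str(sum(out[i:i+8],[])).replace('.0,',',').replace('-0,','0,'))
E
python3 -c "
from h import *
f=arm.grab_frame('wrist');print(np.array(f['hand_eye']).round(3),f['fx'],arm.observe()['time'])
plan([.41,.114,.2],16.5,8.5,16)"
```

```text
[[-0.001 -0.951 -0.309  0.079]
 [ 1.    -0.    -0.001 -0.   ]
 [ 0.001 -0.309  0.951 -0.142]
 [ 0.     0.     0.     1.   ]] 332.12384122052754 2.0
rows 16
[2.6, -3, 0.2, 0, 0, -0.89, 8.5, 2.9, -2.8, 0.2, 0, 0, -0.89, 8.5, 3.2, -2.5, 0.2, 0, 0, -0.89, 8.5, 3.4, -2.2, 0.2, 0, 0, -0.89, 8.5, 3.6, -1.9, 0.2, 0, 0, -0.9, 8.5, 3.7, -1.5, 0.2, 0, 0, -0.89, 8.5, 3.9, -1.2, 0.2, 0, 0, -0.9, 8.5, 4, -0.8, 0.2, 0, 0, -0.89, 8.5]
[4, -0.4, 0.2, 0, 0, -0.9, 8.5, 4, -0.1, 0.2, 0, 0, -0.89, 8.5, 4, 0.3, 0.2, 0, 0, -0.9, 8.5, 4, 0.7, 0.2, 0, 0, -0.89, 8.5, 3.9, 1.1, 0.2, 0, 0, -0.9, 8.5, 3.8, 1.4, 0.2, 0, 0, -0.89, 8.5, 3.6, 1.8, 0.2, 0, 0, -0.9, 8.5, 3.4, 2.1, 0.1, 0, 0, -0.89, 8.5]
```

apply_moves(
  series=[2.6, -3, 0.2, 0, 0, -0.89, 8.5, 2.9, -2.8, 0.2, 0, 0, -0.89, 8.5, 3.2, -2.5, 0.2, 0, 0, -0.89, 8.5, 3.4, -2.2, 0.2, 0, 0, -0.89, 8.5, 3.6, -1.9, 0.2, 0, 0, -0.9, 8.5, 3.7, -1.5, 0.2, 0, 0, -0.89, 8.5, 3.9, -1.2, 0.2, 0, 0, -0.9, 8.5, 4, -0.8, 0.2, 0, 0, -0.89, 8.5],
)

```text
time: 2.67
position: [0.2978, -0.1863, 0.2155]
eef_rot: [0.0, 0.849, 0.528, 0.0]
contact_force: [1.0, -0.2, 0.2]
grip_width: 0.0852
grasp_force: 0.0
```

apply_moves(
  series=[4, -0.4, 0.2, 0, 0, -0.9, 8.5, 4, -0.1, 0.2, 0, 0, -0.89, 8.5, 4, 0.3, 0.2, 0, 0, -0.9, 8.5, 4, 0.7, 0.2, 0, 0, -0.89, 8.5, 3.9, 1.1, 0.2, 0, 0, -0.9, 8.5, 3.8, 1.4, 0.2, 0, 0, -0.89, 8.5, 3.6, 1.8, 0.2, 0, 0, -0.9, 8.5, 3.4, 2.1, 0.1, 0, 0, -0.89, 8.5],
)

```text
time: 3.33
position: [0.4098, 0.1163, 0.2004]
eef_rot: [0.0, 0.596, 0.803, 0.0]
contact_force: [1.2, -0.0, 0.7]
grip_width: 0.085
grasp_force: 0.0
```

```bash
cat >> h.py <<'E'
def rect(f,l,z,st=None,k=2):
    for a in arm.masks_of(l,f)[:k]:
        c=max(cv2.findContours(a['pixels'].astype(np.uint8),0,2)[0],key=cv2.contourArea)
        P=np.array([atz(f,p[0],z,st)[:2]*1000 for p in c],np.float32)
        (x,y),(w,h),an=cv2.minAreaRect(P)
        if w>h: w,h,an=h,w,an-90
        print(l,round(a['score'],2),'c',round(x,1),round(y,1),'wh',round(w,1),round(h,1),'yaw',round(an,1))
E
python3 - <<'E'
from h import *
s=arm.observe();f=arm.grab_frame('wrist');save(f,'w1.png');print(s['time'],s['position'],s['eef_rot'])
rect(f,'cork_sheet',.008,s)
for a in arm.pinpoint('cork_sheet',f)[:2]:
    print(a['xy'],a['score'],atz(f,a['xy'],0,s))
    t=arm.grab_frame('top'); b=arm.pinpoint('cork_sheet',t)[0]; print(tri([ray(f,a['xy'],s),ray(t,b['xy'])]))
E
```

```text
3.3333 [0.40982357 0.11632381 0.20035542] [2.88027021e-04 5.96318539e-01 8.02747834e-01 1.77039695e-04]
cork_sheet 0.97 c 422.8 114.8 wh 55.8 95.9 yaw 16.7
[330.2, 177.0] 0.82 [0.42070116 0.11312605 0.        ]Traceback (most recent call last):
  File "<stdin>", line 6, in <module>
IndexError: list index out of range
```

View pics/w1.png

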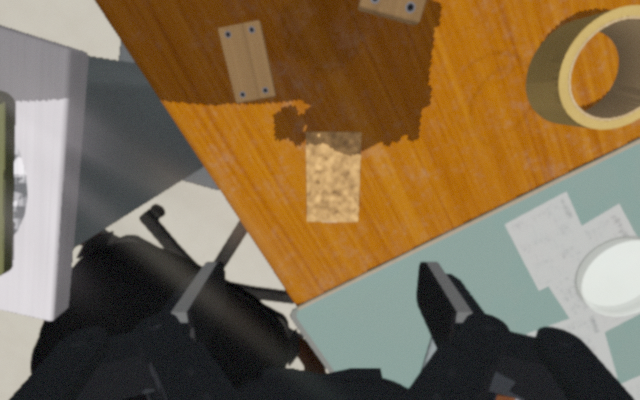

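The wrist view shows the cork at (333,177), fully visible. At z = 8 mm its size fits 56 x 96 mm, so I'll descend onto it.

```bash
python3 -c "
from h import *
plan([.423,.115,.02],16.7,7,6)"
```

```text
rows 6
[0, 0.2, 3, 0, 0, -0.01, 7, -0.1, 0.2, 3, 0, 0, -0.01, 7, 0, 0.3, 3, 0, 0, 0, 7, -0.1, 0.2, 3, 0, 0, -0.01, 7, 0, 0.3, 3, -0.01, 0, 0, 7, -0.1, 0.2, 3, 0, 0, -0.01, 7]
```

apply_moves(
  series=[0, 0.2, 3, 0, 0, 0, 7, -0.1, 0.2, 3, 0, 0, 0, 7, 0, 0.3, 3, 0, 0, 0, 7, -0.1, 0.2, 3, 0, 0, 0, 7, 0, 0.3, 3, 0, 0, 0, 7, -0.1, 0.2, 3, 0, 0, 0, 7, 0, 0, 0, 0, 0, 0, 6.8],
  force=20,
)

```text
time: 4.17
position: [0.4197, 0.1122, 0.0165]
eef_rot: [-0.003, 0.6, 0.8, -0.004]
contact_force: [-0.6, -0.3, 0.2]
grip_width: 0.0678
grasp_force: 0.0
```

apply_moves(
  series=[0, 0, 1, 0, 0, 0, 6.5, 0, 0, 0.6, 0, 0, 0, 6.5, 0, 0, 0.2, 0, 0, 0, 6.5, 0, 0, 0, 0, 0, 0, 6.5],
)

```text
time: 4.5
position: [0.4241, 0.1146, 0.003]
eef_rot: [0.0, 0.599, 0.801, 0.0]
contact_force: [0.5, 0.1, -0.3]
grip_width: 0.0652
grasp_force: 0.0
```

apply_moves(
  series=[0, 0, 0.2, 0, 0, 0, 6.2, 0, 0, 0.2, 0, 0, 0, 6.1, 0, 0, 0.1, 0, 0, 0, 6.0, 0, 0, 0, 0, 0, 0, 6.0],
)

```text
time: 4.83
position: [0.424, 0.1153, -0.0025]
eef_rot: [0.0, 0.598, 0.801, 0.0]
contact_force: [0.1, 0.3, 0.0]
grip_width: 0.0598
grasp_force: 0.0
```

apply_moves(
  series=[0, 0, 0.1, 0, 0, 0, 5, 0, 0, 0, 0, 0, 0, 5, 0, 0, 0, 0, 0, 0, 5, 0, 0, 0, 0, 0, 0, 5],
)

```text
time: 5.17
position: [0.424, 0.1153, -0.0029]
eef_rot: [0.0, 0.598, 0.801, 0.0]
contact_force: [-2.1, -0.4, 9.4]
grip_width: 0.0557
grasp_force: 19.6
```

apply_moves(
  series=[0, 0, -0.5, 0, 0, 0, 5, 0, 0, -1.5, 0, 0, 0, 5, 0, 0, -3, 0, 0, 0, 5, 0, 0, -3.5, 0, 0, 0, 5, 0, 0, -3.5, 0, 0, 0, 5, 0, 0, -3.5, 0, 0, 0, 5],
)

```text
time: 5.67
position: [0.4232, 0.1151, 0.153]
eef_rot: [-0.0, 0.598, 0.801, -0.0]
contact_force: [0.7, 0.6, -1.2]
grip_width: 0.0554
grasp_force: 22.0
```

```bash
python3 -c "
from h import *
plan([.64,-.155,.25],7.7,5,12)"
```

```text
rows 12
[-2.7, 1.1, -0.8, 0, 0, 0.12, 5, -2.7, 1.1, -0.8, 0, 0, 0.12, 5, -2.6, 1.2, -0.8, 0, 0, 0.12, 5, -2.6, 1.2, -0.8, 0, 0, 0.12, 5, -2.6, 1.2, -0.8, 0, 0, 0.12, 5, -2.6, 1.3, -0.8, 0, 0, 0.12, 5, -2.6, 1.3, -0.8, 0, 0, 0.12, 5, -2.6, 1.3, -0.8, 0, 0, 0.12, 5]
[-2.5, 1.3, -0.8, 0, 0, 0.13, 5, -2.5, 1.4, -0.8, 0, 0, 0.12, 5, -2.5, 1.4, -0.9, 0, 0, 0.13, 5, -2.5, 1.5, -0.8, -0.01, 0, 0.12, 5]
```

apply_moves(
  series=[-2.7, 1.1, -0.8, 0, 0, 0.12, 5, -2.7, 1.1, -0.8, 0, 0, 0.12, 5, -2.6, 1.2, -0.8, 0, 0, 0.12, 5, -2.6, 1.2, -0.8, 0, 0, 0.12, 5, -2.6, 1.2, -0.8, 0, 0, 0.12, 5, -2.6, 1.3, -0.8, 0, 0, 0.12, 5, -2.6, 1.3, -0.8, 0, 0, 0.12, 5, -2.6, 1.3, -0.8, 0, 0, 0.12, 5],
)

```text
time: 6.33
position: [0.5692, -0.0664, 0.2158]
eef_rot: [-0.0, 0.638, 0.77, 0.0]
contact_force: [0.8, 0.3, 0.9]
grip_width: 0.0553
grasp_force: 22.0
```

apply_moves(
  series=[-2.5, 1.3, -0.8, 0, 0, 0.13, 5, -2.5, 1.4, -0.8, 0, 0, 0.12, 5, -2.5, 1.4, -0.9, 0, 0, 0.13, 5, -2.5, 1.5, -0.8, 0, 0, 0.12, 5, 0, 0, 0, 0, 0, 0, 5],
)

```text
time: 6.75
position: [0.6442, -0.159, 0.2489]
eef_rot: [0.003, 0.659, 0.752, 0.0]
contact_force: [1.3, -0.4, 0.0]
grip_width: 0.0553
grasp_force: 22.0
```

```bash
python3 - <<'E'
from h import *
s=arm.observe();f=arm.grab_frame('wrist');save(f,'w2.png');print(s['time'],s['position'],s['eef_rot'])
rect(f,'base_top',.0865,s)
for a in arm.pinpoint('base_top',f)[:2]:
    print(a['xy'],a['score'],atz(f,a['xy'],.0865,s))
    t=arm.grab_frame('top')
    for b in arm.pinpoint('base_top',t): print(b,tri([ray(f,a['xy'],s),ray(t,b['xy'])]))
rect(f,'cork_sheet',.25,s)
E
```

```text
6.75 [ 0.64422006 -0.15895743  0.24893176] [2.63983328e-03 6.59374858e-01 7.51809599e-01 3.92826524e-04]
base_top 0.69 c 640.9 -89.9 wh 50.1 118.8 yaw 8.6
cork_sheet 0.83 c 645.0 -165.0 wh 59.5 104.2 yaw 7.4
```

View pics/w2.png

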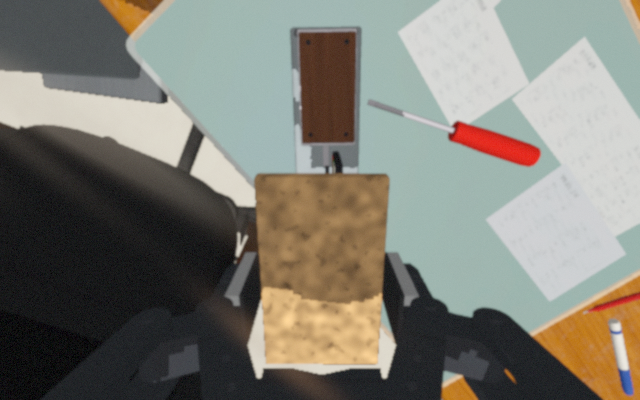

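The wrist view shows the dark block's face at columns 301–356 and rows 31–143, with the cork held square between the fingers. I'll segment the face by colour.

```bash
cat >> h.py <<'E'
def brown(f,s,roi,z=.0865):
    h=cv2.cvtColor(f['pixels'],cv2.COLOR_RGB2HSV).astype(int)
    m=((h[...,0]<16)|(h[...,0]>172))&(h[...,1]>90)&(h[...,2]>30)&(h[...,2]<150)
    k=np.zeros_like(m);k[roi[1]:roi[3],roi[0]:roi[2]]=1
    m=cv2.morphologyEx((m&k).astype(np.uint8),cv2.MORPH_OPEN,np.ones((5,5)))
    c=max(cv2.findContours(m,0,2)[0],key=cv2.contourArea)
    P=np.array([atz(f,p[0],z,s)[:2]*1000 for p in c],np.float32)
    return np.round(cv2.boundingRect(c)),cv2.minAreaRect(P)
E
python3 - <<'E'
from h import *
s=arm.observe();f=arm.grab_frame('wrist');print(s['position'],s['eef_rot'])
for z in (.075,.0865): print(brown(f,s,(280,10,375,160),z))
t=arm.grab_frame('top');print(brown(t,None,(375,150,435,200)))
c=arm.grab_frame('scene');print(brown(c,None,(300,130,350,185)))
h=cv2.cvtColor(c['pixels'],cv2.COLOR_RGB2HSV);print(h[150:160:3,322:336:4].tolist())
E
```

```text
[ 0.63961315 -0.15388373  0.24772866] [-9.75257402e-04  6.57775257e-01  7.53213554e-01 -3.17764462e-04]
(array([307,  41,  54, 108]), ((639.84619140625, -77.96914672851562), (47.30666732788086, 92.22776794433594), 8.071930885314941))
(array([307,  41,  54, 108]), ((639.4558715820312, -77.87081909179688), (45.580772399902344, 88.86293029785156), 8.071956634521484))
(array([387, 163,  38,  21]), ((639.5592651367188, -77.579345703125), (45.980953216552734, 89.68109893798828), 7.845495700836182))Traceback (most recent call last):
  File "<stdin>", line 5, in <module>
  File "h.py", line 48, in brown
    c=max(cv2.findContours(m,0,2)[0],key=cv2.contourArea)
ValueError: max() iterable argument is empty
```

```bash
python3 - <<'E'
from h import *
s=arm.observe();f=arm.grab_frame('wrist');print(s['position'])
for z in (.257,.26): rect(f,'cork_sheet',z,s,1)
plan([.6395,-.0777,.13],8,5,5)
E
```

```text
[ 0.63965098 -0.15349477  0.24822708]
rows 5
[1.5, 0.2, 2.4, 0, 0, -0.01, 5, 1.5, 0.2, 2.4, 0, 0, -0.01, 5, 1.5, 0.2, 2.3, 0, 0, -0.01, 5, 1.5, 0.2, 2.4, 0, 0, 0, 5, 1.6, 0.2, 2.3, 0, 0, -0.01, 5]
```

apply_moves(
  series=[1.5, 0.2, 2.4, 0, 0, 0, 5, 1.5, 0.2, 2.4, 0, 0, 0, 5, 1.5, 0.2, 2.3, 0, 0, 0, 5, 1.5, 0.2, 2.4, 0, 0, 0, 5, 1.6, 0.2, 2.3, 0, 0, -0.03, 5, 0, 0, 0, 0, 0, 0, 5, 0, 0, 0, 0, 0, 0, 5],
)

```text
time: 7.83
position: [0.6388, -0.077, 0.1291]
eef_rot: [-0.001, 0.656, 0.755, -0.001]
contact_force: [0.6, -0.7, 0.5]
grip_width: 0.0553
grasp_force: 22.0
```

```bash
python3 -c "
from h import *
print(arm.observe()['position'])
plan([.6395,-.0777,.085],8,5,5)"
```

```text
[ 0.63877339 -0.0769534   0.12906538]
rows 5
[0, 0, 0.9, -0.01, 0, 0, 5, 0, 0, 0.9, -0.01, 0, 0, 5, 0, 0, 0.9, 0, 0, 0, 5, 0, 0, 0.9, -0.01, 0, 0, 5, -0.1, 0.1, 0.8, 0, -0.01, 0, 5]
```

apply_moves(
  series=[0, 0, 1, 0, 0, 0, 5, 0, 0, 1, 0, 0, 0, 5, 0, 0, 1, 0, 0, 0, 5, -0.1, 0.1, 1, 0, 0, 0, 5, 0, 0, 0.4, 0, 0, 0, 5, 0, 0, 0, 0, 0, 0, 5, 0, 0, 0, 0, 0, 0, 5],
)

```text
time: 8.42
position: [0.6412, -0.079, 0.0859]
eef_rot: [-0.0, 0.657, 0.754, -0.0]
contact_force: [0.9, 0.1, -0.1]
grip_width: 0.0551
grasp_force: 22.0
```

apply_moves(
  series=[0.1, -0.1, 0.1, 0, 0, 0, 5, 0, 0, 0.1, 0, 0, 0, 5, 0, 0, 0, 0, 0, 0, 5, 0, 0, 0, 0, 0, 0, 5],
)

```text
time: 8.75
position: [0.6405, -0.0779, 0.0846]
eef_rot: [0.0, 0.657, 0.754, 0.0]
contact_force: [0.4, -0.3, -0.4]
grip_width: 0.0549
grasp_force: 22.0
```

apply_moves(
  series=[0, 0, 0.1, 0, 0, 0, 5, 0, 0, 0, 0, 0, 0, 5, 0, 0, 0, 0, 0, 0, 5],
)

```text
time: 9.0
position: [0.6406, -0.078, 0.0837]
eef_rot: [0.0, 0.657, 0.754, 0.0]
contact_force: [-0.8, 0.7, 2.4]
grip_width: 0.0554
grasp_force: 22.2
```

Contact at 2.4 N, so I release slowly and retreat.

apply_moves(
  series=[0, 0, 0, 0, 0, 0, 5.8, 0, 0, 0, 0, 0, 0, 6.2, 0, 0, 0, 0, 0, 0, 6.8, 0, 0, -0.5, 0, 0, 0, 7, 0, 0, -2, 0, 0, 0, 7.5, -1, 0, -3.5, 0, 0, 0, 8, -2.5, 0, -3, 0, 0, 0, 8, -2.5, 0, -3, 0, 0, 0, 8],
)

```text
time: 9.67
position: [0.6484, -0.1371, 0.2052]
eef_rot: [0.0, 0.656, 0.755, 0.0]
contact_force: [0.9, -0.4, -0.1]
grip_width: 0.08
grasp_force: 0.0
```

apply_moves(
  series=[-2, 0, -1.5, 0, 0, 0, 8, 0, 0, 0, 0, 0, 0, 8, 0, 0, 0, 0, 0, 0, 8],
)

```text
time: 9.92
position: [0.652, -0.1584, 0.2198]
eef_rot: [0.001, 0.657, 0.753, 0.001]
contact_force: [-0.2, 0.1, -0.4]
grip_width: 0.0797
grasp_force: 0.0
```

```bash
python3 - <<'E'
from h import *
s=arm.observe();f=arm.grab_frame('wrist');save(f,'w3.png');print(s['time'],s['position'],s['eef_rot'])
rect(f,'cork_sheet',.0945,s);rect(f,'base_top',.0865,s)
t=arm.grab_frame('top');rect(t,'cork_sheet',.0945)
plan([.41,.31,.2],4.4,8,14)
E
```

```text
9.9167 [ 0.65204202 -0.15843314  0.21976429] [0.00125398 0.65749868 0.75345419 0.00083225]
cork_sheet 0.95 c 641.2 -79.5 wh 56.5 96.1 yaw 7.8
base_top 0.77 c 647.9 -147.0 wh 6.8 38.5 yaw 7.8
cork_sheet 0.9 c 641.1 -77.8 wh 57.3 98.7 yaw 7.9
cork_sheet 0.59 c 737.4 101.7 wh 85.3 87.4 yaw -85.7
rows 14
[3.5, -1.2, 0.1, 0, 0, 0.04, 8, 3.5, -1.3, 0.1, 0, 0, 0.04, 8, 3.5, -1.3, 0.1, 0, 0, 0.04, 8, 3.5, -1.3, 0.1, 0, 0, 0.04, 8, 3.5, -1.3, 0.1, 0, 0, 0.04, 8, 3.5, -1.3, 0.1, 0, 0, 0.04, 8, 3.5, -1.3, 0.1, 0, 0, 0.04, 8, 3.5, -1.3, 0.2, 0, 0, 0.04, 8]
[3.5, -1.4, 0.1, 0, 0, 0.05, 8, 3.5, -1.4, 0.2, -0.01, 0, 0.04, 8, 3.5, -1.4, 0.1, 0, 0, 0.05, 8, 3.5, -1.4, 0.2, -0.01, 0, 0.04, 8, 3.5, -1.4, 0.1, 0, -0.01, 0.05, 8, 3.5, -1.4, 0.2, -0.01, 0, 0.04, 8]
```

View pics/w3.png

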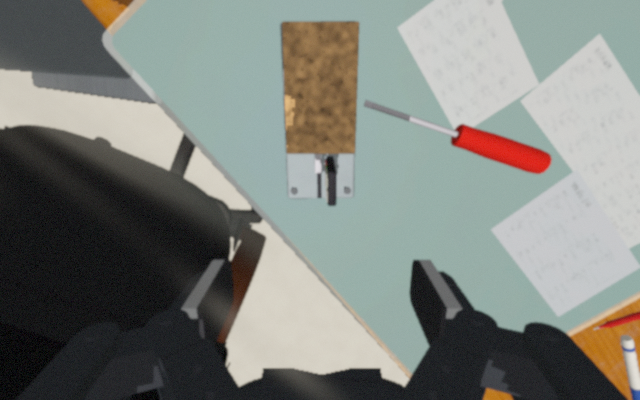

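The view shows the cork lying square on the block (columns 282–358, rows 22–152), about 2 mm off centre. Next is the cover.

apply_moves(
  series=[3.5, -1.2, 0.1, 0, 0, 0.04, 8, 3.5, -1.3, 0.1, 0, 0, 0.04, 8, 3.5, -1.3, 0.1, 0, 0, 0.04, 8, 3.5, -1.3, 0.1, 0, 0, 0.04, 8, 3.5, -1.3, 0.1, 0, 0, 0.04, 8, 3.5, -1.3, 0.1, 0, 0, 0.04, 8, 3.5, -1.3, 0.1, 0, 0, 0.04, 8, 3.5, -1.3, 0.2, 0, 0, 0.04, 8],
)

```text
time: 10.83
position: [0.5127, 0.1099, 0.2087]
eef_rot: [-0.0, 0.669, 0.743, -0.0]
contact_force: [-0.4, -0.0, -0.1]
grip_width: 0.0802
grasp_force: 0.0
```

apply_moves(
  series=[3.5, -1.4, 0.1, 0, 0, 0.05, 8, 3.5, -1.4, 0.2, 0, 0, 0.04, 8, 3.5, -1.4, 0.1, 0, 0, 0.05, 8, 3.5, -1.4, 0.2, 0, 0, 0.04, 8, 3.5, -1.4, 0.1, 0, 0, 0.05, 8, 3.5, -1.4, 0.2, 0, 0, 0.04, 8, 0, 0, 0, 0, 0, 0, 8, 0, 0, 0, 0, 0, 0, 8],
)

```text
time: 11.5
position: [0.4097, 0.3109, 0.1995]
eef_rot: [-0.0, 0.678, 0.735, -0.001]
contact_force: [0.4, -0.6, 0.3]
grip_width: 0.0798
grasp_force: 0.0
```

```bash
python3 - <<'E'
from h import *
s=arm.observe();f=arm.grab_frame('wrist');save(f,'w4.png');print(s['time'],s['position'],s['eef_rot'])
rect(f,'cover',.014,s)
for a in arm.pinpoint('cover',f)[:2]:print(a,atz(f,a['xy'],0,s))
plan([.4225,.3195,.025],4.4,7,7)
E
```

```text
11.5 [0.40967073 0.31094281 0.19949701] [-7.70407148e-05  6.77790165e-01  7.35254848e-01 -8.91242448e-04]
cover 0.93 c 315.6 202.0 wh 42.7 69.0 yaw 26.9
cover 0.74 c 422.8 320.4 wh 55.3 95.9 yaw 3.9
{'xy': [229.6, 255.9], 'score': 0.82} [0.31263641 0.20371085 0.        ]
{'xy': [335.5, 161.9], 'score': 0.77} [0.42318208 0.32211529 0.        ]
rows 7
[0.1, 0.2, 2.5, 0, 0, 0, 7, 0.2, 0.2, 2.5, 0, 0, 0, 7, 0.1, 0.2, 2.5, 0, 0, 0, 7, 0.2, 0.1, 2.5, 0, 0, 0, 7, 0.1, 0.2, 2.5, 0, 0, 0, 7, 0.2, 0.1, 2.5, 0, 0, -0.01, 7, 0.1, 0.2, 2.5, -0.01, 0.01, 0, 7]
```

View pics/w4.png

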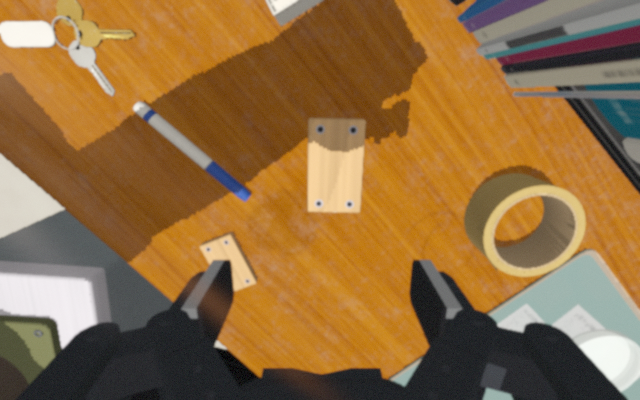

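The larger cover lies at (335,165), clear of the neighbours, with its holes up. At z = 14 mm it fits 56 x 96 mm.

apply_moves(
  series=[0.1, 0.2, 2.5, 0, 0, 0, 7, 0.2, 0.2, 2.5, 0, 0, 0, 7, 0.1, 0.2, 2.5, 0, 0, 0, 7, 0.2, 0.1, 2.5, 0, 0, 0, 7, 0.1, 0.2, 2.5, 0, 0, 0, 7, 0.2, 0.1, 2.5, 0, 0, 0.07, 7, 0.1, 0.2, 2.5, 0, 0, 0, 7, 0, 0, 0, 0, 0, 0, 6.6],
)

```text
time: 12.32
position: [0.4209, 0.3167, 0.0212]
eef_rot: [-0.001, 0.683, 0.73, -0.004]
contact_force: [-0.7, -1.8, -0.7]
grip_width: 0.0663
grasp_force: 0.0
```

apply_moves(
  series=[0, 0, 0.7, 0, 0, 0, 6.6, 0, 0, 0.7, 0, 0, 0, 6.6, 0, 0, 0.5, 0, 0, 0, 6.6, 0, 0, 0.4, 0, 0, 0, 6.4, 0, 0, 0, 0, 0, 0, 6.4],
)

```text
time: 12.73
position: [0.4229, 0.3202, 0.0023]
eef_rot: [0.0, 0.682, 0.731, 0.0]
contact_force: [-0.6, 0.3, -0.2]
grip_width: 0.0642
grasp_force: 0.0
```

apply_moves(
  series=[0, 0, 0.1, 0, 0, 0, 6, 0, 0, 0, 0, 0, 0, 5, 0, 0, 0, 0, 0, 0, 5, 0, 0, 0, 0, 0, 0, 5, 0, 0, 0, 0, 0, 0, 5],
  force=30,
)

```text
time: 13.15
position: [0.4233, 0.3206, 0.0019]
eef_rot: [0.0, 0.682, 0.731, 0.001]
contact_force: [0.0, -0.2, 4.5]
grip_width: 0.0549
grasp_force: 32.5
```

apply_moves(
  series=[0, 0, -0.5, 0, 0, 0, 5, 0, 0, -1.5, 0, 0, 0, 5, 0, 0, -3, 0, 0, 0, 5, 0, 0, -3.5, 0, 0, 0, 5, 0, 0, -3.5, 0, 0, 0, 5, 0, 0, -3.5, 0, 0, 0, 5, 0, 0, -3.5, 0, 0, 0, 5],
)

```text
time: 13.73
position: [0.4222, 0.3198, 0.1929]
eef_rot: [-0.0, 0.682, 0.731, -0.0]
contact_force: [0.4, 1.4, -1.6]
grip_width: 0.0549
grasp_force: 32.2
```

```bash
python3 -c "
from h import *
plan([.6398,-.078,.17],8,5,13)"
```

```text
rows 13
[-3.2, 1.5, 0.2, 0, 0, -0.05, 5, -3.2, 1.4, 0.2, 0, 0, -0.05, 5, -3.2, 1.4, 0.2, 0, 0, -0.05, 5, -3.2, 1.4, 0.2, 0, 0, -0.05, 5, -3.2, 1.4, 0.2, 0, 0, -0.05, 5, -3.2, 1.4, 0.2, 0, 0, -0.05, 5, -3.2, 1.4, 0.2, 0, 0, -0.05, 5, -3.2, 1.3, 0.1, 0, 0, -0.05, 5]
[-3.2, 1.3, 0.2, 0, 0, -0.06, 5, -3.2, 1.3, 0.1, 0, 0, -0.05, 5, -3.2, 1.3, 0.2, 0, 0, -0.06, 5, -3.3, 1.3, 0.1, 0, 0, -0.05, 5, -3.3, 1.3, 0.2, -0.01, 0, -0.06, 5]
```

apply_moves(
  series=[-3.2, 1.5, 0.2, 0, 0, -0.05, 5, -3.2, 1.4, 0.2, 0, 0, -0.05, 5, -3.2, 1.4, 0.2, 0, 0, -0.05, 5, -3.2, 1.4, 0.2, 0, 0, -0.05, 5, -3.2, 1.4, 0.2, 0, 0, -0.05, 5, -3.2, 1.4, 0.2, 0, 0, -0.05, 5, -3.2, 1.4, 0.2, 0, 0, -0.05, 5, -3.2, 1.3, 0.1, 0, 0, -0.05, 5],
)

```text
time: 14.4
position: [0.5568, 0.0732, 0.176]
eef_rot: [-0.0, 0.667, 0.745, -0.0]
contact_force: [1.1, 1.2, -0.8]
grip_width: 0.0552
grasp_force: 32.2
```

apply_moves(
  series=[-3.2, 1.3, 0.2, 0, 0, -0.06, 5, -3.2, 1.3, 0.1, 0, 0, -0.05, 5, -3.2, 1.3, 0.2, 0, 0, -0.06, 5, -3.3, 1.3, 0.1, 0, 0, -0.05, 5, -3.3, 1.3, 0.2, 0, 0, -0.06, 5, 0, 0, 0, 0, 0, 0, 5, 0, 0, 0, 0, 0, 0, 5],
)

```text
time: 14.98
position: [0.6411, -0.0797, 0.1673]
eef_rot: [-0.001, 0.657, 0.754, -0.0]
contact_force: [-0.1, 0.9, -0.2]
grip_width: 0.055
grasp_force: 32.3
```

```bash
python3 -c "
from h import *
plan([.6398,-.078,.105],8,5,5)"
```

```text
rows 5
[0, 0, 1.2, 0, 0, -0.01, 5, 0, 0, 1.3, 0, 0, 0, 5, 0.1, 0, 1.2, 0, 0, -0.01, 5, 0, 0, 1.3, -0.01, 0, 0, 5, 0.1, -0.1, 1.2, 0, -0.01, -0.01, 5]
```

apply_moves(
  series=[0, 0, 1.2, 0, 0, 0, 5, 0, 0, 1.3, 0, 0, 0, 5, 0.1, 0, 1.2, 0, 0, 0, 5, 0, 0, 1.3, 0, 0, 0, 5, 0.1, -0.1, 1.2, 0, 0, 0, 5, 0, 0, 0.4, 0, 0, 0, 5, 0, 0, 0, 0, 0, 0, 5, 0, 0, 0, 0, 0, 0, 5],
)

```text
time: 15.65
position: [0.6394, -0.0753, 0.1026]
eef_rot: [-0.0, 0.656, 0.755, -0.0]
contact_force: [0.5, -0.0, -0.1]
grip_width: 0.0552
grasp_force: 32.2
```

apply_moves(
  series=[-0.1, 0, 0.2, 0, 0, 0, 5, -0.1, 0, 0.2, 0, 0, 0, 5, 0, 0, 0.1, 0, 0, 0, 5, 0, 0, 0, 0, 0, 0, 5, 0, 0, 0, 0, 0, 0, 5],
)

```text
time: 16.07
position: [0.6401, -0.0782, 0.0974]
eef_rot: [0.0, 0.656, 0.755, 0.0]
contact_force: [-0.8, -0.0, -0.2]
grip_width: 0.0547
grasp_force: 32.2
```

apply_moves(
  series=[0, 0, 0.1, 0, 0, 0, 5, 0, 0, 0, 0, 0, 0, 5, 0, 0, 0, 0, 0, 0, 5],
)

```text
time: 16.32
position: [0.6402, -0.0781, 0.0965]
eef_rot: [0.0, 0.656, 0.755, 0.0]
contact_force: [0.3, 0.1, -0.2]
grip_width: 0.0551
grasp_force: 32.3
```

apply_moves(
  series=[0, 0, 0.1, 0, 0, 0, 5, 0, 0, 0, 0, 0, 0, 5, 0, 0, 0, 0, 0, 0, 5],
)

```text
time: 16.57
position: [0.6402, -0.0781, 0.0956]
eef_rot: [0.0, 0.656, 0.755, 0.0]
contact_force: [-0.0, 0.3, 1.3]
grip_width: 0.0557
grasp_force: 32.5
```

apply_moves(
  series=[0, 0, 0, 0, 0, 0, 5.8, 0, 0, 0, 0, 0, 0, 6.2, 0, 0, 0, 0, 0, 0, 6.8, 0, 0, -0.5, 0, 0, 0, 7, 0, 0, -2, 0, 0, 0, 7, -1, 0, -3.5, 0, 0, 0, 7, -2.5, 0, -3, 0, 0, 0, 5, -2.5, 0, -3, 0, 0, 0, 3],
)

```text
time: 17.23
position: [0.6482, -0.1371, 0.2172]
eef_rot: [0.0, 0.655, 0.755, 0.0]
contact_force: [0.6, 0.0, -0.0]
grip_width: 0.0466
grasp_force: 0.0
```

apply_moves(
  series=[-2, 0, -1, 0, 0, 0, 0, 0, 0, 0, 0, 0, 0, 0, 0, 0, 0, 0, 0, 0, 0],
)

```text
time: 17.48
position: [0.6517, -0.1584, 0.2264]
eef_rot: [0.001, 0.657, 0.754, 0.001]
contact_force: [0.2, -0.2, 0.1]
grip_width: 0.0092
grasp_force: 0.0
```

```bash
python3 - <<'E'
from h import *
s=arm.observe();f=arm.grab_frame('wrist');save(f,'w5.png');print(s['time'],s['position'],s['grip_width'])
rect(f,'cover',.1085,s)
t=arm.grab_frame('top');rect(t,'cover',.1085)
plan([.6398,-.0785,.16],8,0,3)
E
```

```text
17.4833 [ 0.65170787 -0.15837785  0.2264113 ] 0.00923099365698407
cover 0.64 c 640.7 -79.9 wh 56.1 95.2 yaw 7.0
cover 0.84 c 316.0 187.6 wh 35.6 59.7 yaw 26.9
cover 0.72 c 639.5 -78.7 wh 59.0 97.7 yaw 6.3
rows 3
[2.6, 0, 2.1, -0.01, 0, 0, 0, 2.6, 0, 2.2, -0.01, -0.01, 0.01, 0, 2.6, 0.1, 2.1, 0, 0, 0, 0]
```

View pics/w5.png

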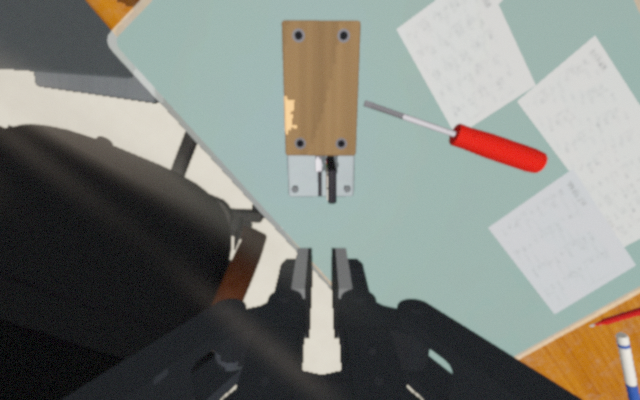

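The view shows the cover square on the cork (columns 282–359, rows 20–155), holes up. I'll now press its middle with closed fingers.

apply_moves(
  series=[2.6, 0, 2.1, 0, 0, 0, 0, 2.6, 0, 2.2, 0, 0, 0, 0, 2.6, 0.1, 2.1, 0, 0, 0, 0, 0, 0, 0, 0, 0, 0, 0, 0, 0, 0, 0, 0, 0, 0],
)

```text
time: 18.1
position: [0.639, -0.0775, 0.1589]
eef_rot: [-0.002, 0.655, 0.756, -0.002]
contact_force: [0.7, 0.2, 2.0]
grip_width: 0.0002
grasp_force: 0.0
```

apply_moves(
  series=[0, 0, 1.5, 0, 0, 0, 0, 0, 0, 1.5, 0, 0, 0, 0, 0, 0, 1, 0, 0, 0, 0, 0, 0, 0.5, 0, 0, 0, 0, 0, 0, 0, 0, 0, 0, 0, 0, 0, 0, 0, 0, 0, 0],
)

```text
time: 18.6
position: [0.6415, -0.0803, 0.1166]
eef_rot: [0.0, 0.656, 0.755, 0.0]
contact_force: [0.3, -1.1, -0.5]
grip_width: -0.0002
grasp_force: 0.0
```

apply_moves(
  series=[0.1, -0.1, 0.4, 0, 0, 0, 0, 0, 0, 0.3, 0, 0, 0, 0, 0, 0, 0.2, 0, 0, 0, 0, 0, 0, 0.2, 0, 0, 0, 0, 0, 0, 0.2, 0, 0, 0, 0, 0, 0, 0.2, 0, 0, 0, 0, 0, 0, 0, 0, 0, 0, 0, 0, 0, 0, 0, 0, 0, 0],
)

```text
time: 19.27
position: [0.6404, -0.0792, 0.1017]
eef_rot: [0.0, 0.656, 0.755, 0.0]
contact_force: [-0.8, -0.9, 4.1]
grip_width: 0.0003
grasp_force: 2.2
```

apply_moves(
  series=[0, 0, 0.2, 0, 0, 0, 0, 0, 0, 0.2, 0, 0, 0, 0, 0, 0, 0.2, 0, 0, 0, 0, 0, 0, 0.2, 0, 0, 0, 0, 0, 0, 0.1, 0, 0, 0, 0, 0, 0, 0, 0, 0, 0, 0, 0, 0, 0, 0, 0, 0, 0, 0, 0, 0, 0, 0, 0, 0],
)

```text
time: 19.93
position: [0.6405, -0.0791, 0.0935]
eef_rot: [0.001, 0.656, 0.755, 0.0]
contact_force: [-2.4, 0.1, 8.0]
grip_width: -0.0001
grasp_force: 4.2
```

```bash
python3 - <<'E'
from h import *
s=arm.observe();print(s['time'],s['position'],s['contact_force'])
f=arm.grab_frame('scene')
c=cv2.resize(f['pixels'][125:200,280:380],None,fx=4,fy=4,interpolation=cv2.INTER_CUBIC)
w=arm.grab_frame('wrist')['pixels'];w=cv2.resize(w,(640,400))
o=np.zeros((300+300,640,3),np.uint8);o[:300,:400]=c;o[300:]=w[100:400]
save({'pixels':o},'p6.png')
t=arm.grab_frame('top');rect(t,'cover',.0925)
E
```

```text
19.9333 [ 0.64046975 -0.07912192  0.09353407] [-2.42167825  0.07054196  8.04194622]
cover 0.89 c 315.8 190.0 wh 35.8 61.7 yaw 28.6
cover 0.67 c 637.1 -53.7 wh 46.3 59.4 yaw -81.6
```

View pics/p6.png

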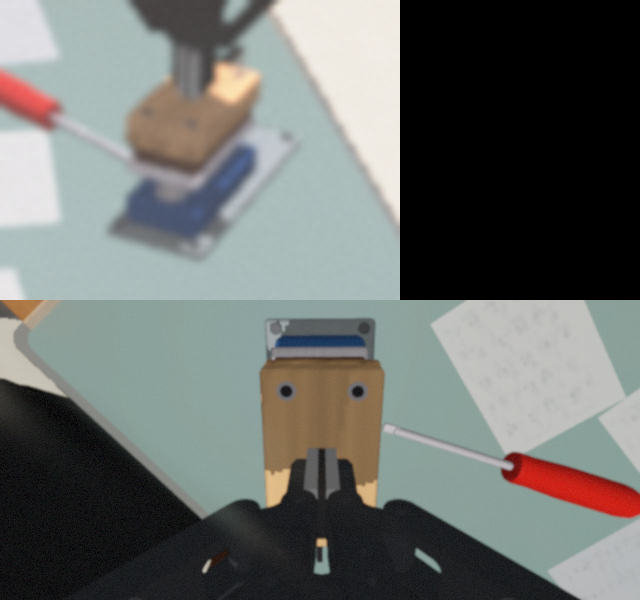

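The crops show the platen lowered, the stack level and the fingers in the middle of the cover. I'll press 2 mm more to reach mid-green and let it settle.

apply_moves(
  series=[0, 0, 0.1, 0, 0, 0, 0, 0, 0, 0.1, 0, 0, 0, 0, 0, 0, 0, 0, 0, 0, 0, 0, 0, 0, 0, 0, 0, 0, 0, 0, 0, 0, 0, 0, 0, 0, 0, 0, 0, 0, 0, 0],
)

```text
time: 20.63
position: [0.6404, -0.0791, 0.0917]
eef_rot: [0.001, 0.656, 0.755, 0.0]
contact_force: [-3.1, 0.0, 9.2]
grip_width: 0.0001
grasp_force: 4.6
```

```bash
python3 - <<'E'
from h import *
for i in range(8):
    s=arm.observe();print(s['time'],s['position'].round(4),s['contact_force'].round(1));f=arm.grab_frame('wrist')
rect(f,'cover',.0915,s)
E
```

```text
20.6333 [ 0.6404 -0.0791  0.0917] [-3.1  0.   9.2]
20.6833 [ 0.6405 -0.0791  0.0917] [-2.2 -0.8  9.4]
20.7333 [ 0.6405 -0.0791  0.0917] [-2.4  0.3 10.1]
20.7833 [ 0.6405 -0.0791  0.0917] [-2.3  0.6  8.5]
20.8333 [ 0.6404 -0.0791  0.0917] [-2.9 -0.4  9.7]
20.8833 [ 0.6404 -0.0791  0.0917] [-2.7  0.2  9.2]
20.9333 [ 0.6405 -0.0791  0.0918] [-2.4 -0.   9. ]
20.9833 [ 0.6404 -0.0791  0.0917] [-2.5 -0.7  9.7]
cover 0.68 c 638.5 -65.5 wh 55.2 72.9 yaw 7.6
```

```bash
python3 -c "
from h import *
print(arm.job_done())"
```

```text
the job is handed in; nothing more can be done
None
```

I handed the job in with the cork and cover stacked square on the base block. The fingers are still pressing the middle of the cover at about 9.4 N, which puts the platen an estimated 15–17 mm down, in the green (10–22 mm); I worked that out from force and height, not from the gauge itself, and no verdict came back.

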